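Lock a bayonet filter cartridge into its spring-loaded port

ROBOT

A 6-joint arm with a two-finger parallel gripper is mounted at the origin on a cart in front of the work surface, level with it; the furniture and walls round the work are solid. World frame = base frame: x ahead of the robot, y to its left, z up, the work surface at z = 0. Lengths are in m, angles in rad, forces in N, time in s.
With the tool pointing down it reaches from about 0.25 to 0.775 m from the base axis. Payload 4 kg.
Tool frame: the origin (TCP) lies at the very end of the fingers, on their centre line; the grasp point (between the pads) lies 19 mm behind it; z points along the fingers, y is the line along which they close (so a half turn about z gives the same grasp; the last joint's range is limited). The gripper opens to 94 mm and grips with 3 to 60 N. Pads are 16 mm wide; open, the fingers measure 119 mm over their backs; the gripper's body (75 mm by 177 mm) begins 78 mm behind the grasp point.
Start: joints at [-1.309, 0.087, 1.371, -0, 1.684, -0.103], TCP at [0.196, -0.514, 0.206] pointing down, gripper open.
Joint ranges: [-3.1, 3.1], [-0.76, 2.03], [0.27, 2.55], [-1.08, 4.22], [0.17, 2.65], [-2.57, 2.57]. Speed limits (rad/s): [2.79, 2.79, 3.14, 3.14, 3.14, 3.14].

INTERFACE

Orientations are given as [roll, pitch, yaw] about the fixed x, y, z axes, in that order (R = Rz(yaw) Ry(pitch) Rx(roll)).
In Python, from bench import robot, vision gives the robot as it stands.
- The arm moves only by the shell command python3 -m crank 'ROWS'. ROWS is JSON, a list of rows, each a list of 3 entries, a list of its own where there are three numbers: the closure, from 0 (fully open) to 1 (shut), then the shift along the tool's x, y, z in m, then the turn, a rotation vector about the tool's x, y, z in degrees. A call has 1 to 8 rows; each row shifts and turns the commanded pose from where the row before left it, along the tool's axes as they then stand; what a row does not reach is not made up. A row lasts 1/10 s, in which the tool goes at most 50 mm and 8.59 degrees, less where a joint would pass 70% of its speed; a pose out of reach is approached as far as the arm can. A call with a gripper value outside its range is refused whole. The fingers move at their own pace and stop on an object; the grip force is fixed at half the most. Time passes only in rows, so rows that do not move let the fingers close. It gives the time, the measured TCP pose, the force, the opening and the grip force at its end, in the units of the state.
- robot.get_obs(): the state, without advancing time (a new reading comes with each control period).
- vision.snapshot(name): name is "scene" or "side" or "wrist"; returns a dict with "color" (384x512x3 uint8, red, green, blue), "z_map" (384x512 float32, m along the optical axis (not along the pixel's ray), 0 where there is no reading), "fx", "fy", "cx", "cy" (pixels), "R" (3x3) and "t" (3): a world point X has camera coordinates R X + t. Camera axes: x right, y down, z forward; pixel columns grow to the right and rows downward; lengths in m; the calibration is good to about 2 mm. The wrist camera is an equidistant fisheye: a pixel r from the principal point sees the ray r / f radians off the axis. A picture is of the moment at which its call begins.
- robot.close_job(): hands the job in; it is judged then, once.
The state is a dict: "time": time; "joint_positions": joint angles; "qvel": joint speeds; "joint_torque": joint torques, N m; "tool_pos": TCP position; "ee_rot": TCP orientation; "wrist_force": force on the tool from outside, world axes, zero at the start; "wrist_torque": the same for the moment, N m; "width": finger opening in m; "finger_force": force on a finger pad.
Only numpy, scipy, OpenCV 4.12 (cv2) and the standard library are available. Lean on these libraries where they do the work, as an engineer would, in place of code of your own. Each camera call takes 0.05 s, during which the arm holds its last target. There are 200 camera calls.

TASK

Fit the filter cartridge with the hexagon head into the bayonet port on the bench: let its two lugs down into the slots of the collar, push it in against the spring, twist it clockwise (seen from above) as far as it goes, then let go so that the spring lifts it into its lock. Feel for the slots and push and twist gently; never force it, and leave the other things on the bench where they are.

Things in the scene. Friction and masses are not known exactly. Their poses are not given: they have to be found in the camera images.
- cartridge: Filter cartridge standing upright, 71 mm tall, about 0.15 kg. Origin: centre of its underside; z up along its axis. Round metal nose 30 mm in diameter (z 0 to 31 mm, foot chamfered to 25 mm) with two lugs, then a grey flange 42 mm in diameter (z 31 to 34 mm), then a white hexagon head. A half turn about z gives the same part.
- cartridge_head (a point): Place to grip the cartridge: on its axis, 60 mm above its underside. The hexagon head is 36 mm across flats, from z 34 to 70 mm; a pair of flats faces along the cartridge's x axis, the others every 60 degrees from it. Grip two opposite flats.
- cartridge_lugs (a point): On the cartridge's axis at the mid-height of its two opposite lugs, 11 mm above its underside. They point along its own +x and -x; each is 8 mm wide, 6 mm high (z 8 to 14 mm) and reaches 23 mm from the axis.
- port: Bayonet filter port, fixed to the bench: square base plate 116 mm wide, round housing, two brass hose stubs along its y axis, steel bayonet collar 68 mm in diameter on top. Origin: underside of the plate, on the axis of the bore; z up. More than 60 N between cartridge and port, down or in turning (all contacts added up, both lugs and the spring), damages it.
- port_mouth (a point): Centre of the collar's top face, 65 mm above the port's origin. Bore 33 mm wide; two opposite slots 11 mm wide reach 24.5 mm from the axis. They run along the port's x axis only roughly: the collar is turned up to 0.28 rad off either way, not measured; see it or feel for it. While the lugs ride on the collar's top, the cartridge's origin stays 57 mm above the port's.
- port_spring (a point): On the bore's axis, 55 mm above the port's origin: here, when the lugs have entered the slots by 2 mm, the foot of the cartridge meets the sprung plunger. The spring pushes back with about 2 N and 0.6 N more per mm. A cartridge let go in the slots rests on it.
- port_gallery (a point): On the axis, 42 mm above the port's origin. With the cartridge's foot between 44 mm (lugs just free under the 7 mm thick roof, spring about 8.5 N) and 40 mm (hard bottom, about 11 N) it turns 80 degrees (1.40 rad) clockwise seen from above to a hard stop; the other way is blocked.
- port_locked (a point): Where the cartridge's foot rests when locked: on the axis, 47 mm above the port's origin. At the stop each lug lies under a notch 3 mm deep and 12.5 mm wide in the underside of the roof; when the pressure is taken off, the spring lifts the lugs into the notches and it cannot turn back.
- vial: Bystander: small glass sample vial with white screw cap, 28 mm in diameter, 62 mm tall; origin under its centre.
- beaker: Bystander: small clear beaker, 53 mm in diameter, 66 mm tall; origin under its centre.
- tip_box: Bystander: blue box with white lid, 100 x 66 x 57 mm; origin under its centre.
- flask: Bystander: conical flask with blue screw cap, 69 mm in diameter, 123 mm tall; origin under its centre.
- petri_dish: Bystander: small open dish, 60 mm in diameter, 13 mm high; origin under its centre.
- tape_roll: Bystander: roll of tape lying flat, 104 mm in diameter, 25 mm high; origin under its centre.
- marker: Bystander: felt marker lying down, 130 mm long, 15 mm thick; origin under its centre.

How it is judged:
By the outcome, as a careful person would: the job done as asked, in the order asked, and still so for the second after the job is handed in, with the robot touching nothing.
It also fails if it takes over 72 s, if anything falls off the work surface, if the arm or the gripper's body presses on something with over 40 N, if the wrist force passes 120 N, or if a joint passes its speed limit or range.

## Working session

There is one attempt and no reset: what is moved stays moved. The work goes in short steps, Python scripts to look and compute and a shell command to move; the robot and the scene stay as the last step left them, time stands still between calls to the robot, and variables do not carry over. Pictures are saved under pics/ and viewed, at most 10 in all, crops included, and the job is handed in when it is done.

```bash
mkdir -p pics; ls
python3 - <<'E'
from bench import robot, vision
import cv2,numpy as np,pickle
d={}
for n in ("scene","side"):
    s=vision.snapshot(n); d[n]=s
    cv2.imwrite(f"pics/{n}0.png",cv2.resize(s["color"][:,:,::-1],(800,600)))
    print(n,s["fx"],s["fy"],s["cx"],s["cy"],np.round(s["R"],3).tolist(),np.round(s["t"],3))
pickle.dump(d,open("d.pkl","wb"))
o=robot.get_obs();print(o)
E
```

```text
pics
scene 435.63973046651705 435.63973046651705 246.9217471399918 192.36133361948754 [[-0.486, -0.874, 0.02], [-0.644, 0.343, -0.683], [0.59, -0.345, -0.73]] [0.21  0.415 1.099]
side 360.0782817081787 360.0782817081787 251.43487200495693 191.4170716675864 [[-0.981, -0.192, 0.002], [-0.12, 0.605, -0.787], [0.15, -0.773, -0.617]] [0.504 0.139 1.086]
{'time': 0.1, 'joint_positions': array([-1.30911850e+00,  8.78527942e-02,  1.37207170e+00, -4.46345092e-06,
        1.68362257e+00, -1.03120702e-01]), 'qvel': array([-0.00153137, -0.00182455, -0.00065441,  0.00068466,  0.00169046,
        0.00147299]), 'joint_torque': array([ 1.22570851e-03, -3.41253090e+01, -3.03302407e+01,  7.18658161e-02,
        3.04182200e-02, -1.06377634e-04]), 'tool_pos': array([ 0.19607361, -0.51333379,  0.20445265]), 'ee_rot': array([-3.13964818e+00, -1.96769775e-04,  3.64797839e-01]), 'wrist_force': array([-0.38731743,  0.45613935, -0.11927158]), 'wrist_torque': array([-0.03024086,  0.00712662, -0.00171314]), 'finger_force': 0.0, 'width': 0.09452211868760367}
```

View pics/scene0.png

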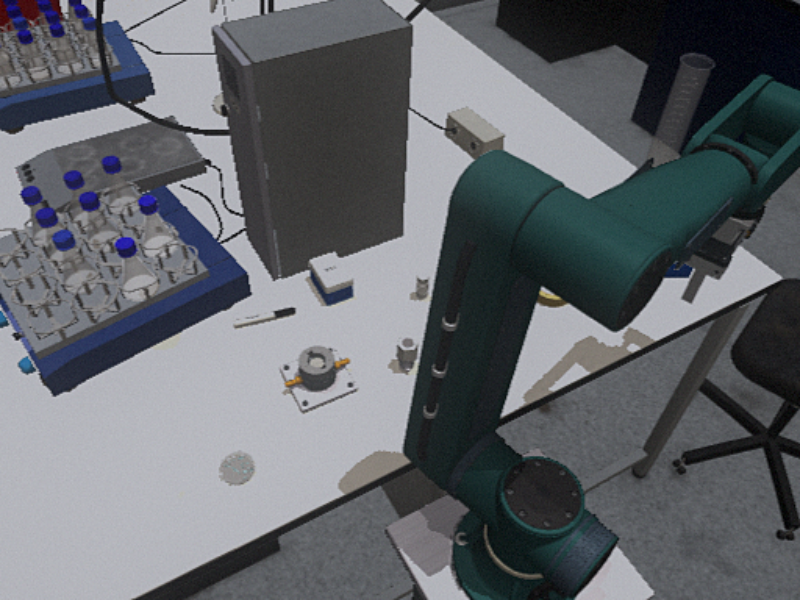

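View pics/side0.png

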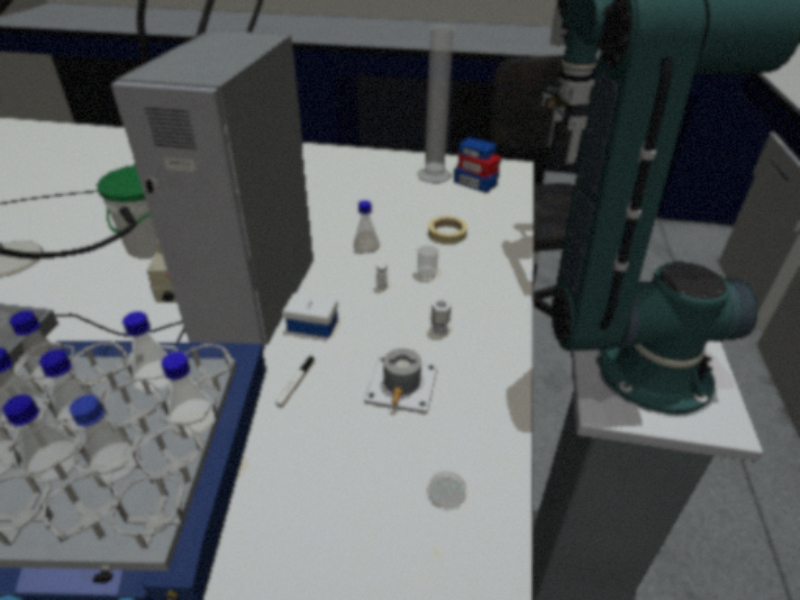

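The scene view shows the cartridge top at about (407,343) and the collar top at (318,357), at 800 px scale. In the side view the cartridge is at (440,305), the collar at (402,360), the beaker at (427,262) and the vial at (381,275).

```bash
cat > h.py <<'E'
import numpy as np
from bench import robot, vision
def plane(s,u,v,z,fish=False):
    x=np.array([(u-s["cx"])/s["fx"],(v-s["cy"])/s["fy"],1.0])
    if fish:
        r=np.hypot(x[0],x[1]); x=np.array([x[0]/r*np.sin(r),x[1]/r*np.sin(r),np.cos(r)]) if r>1e-9 else np.array([0,0,1.])
    R=np.array(s["R"]);C=-R.T@np.array(s["t"]);d=R.T@x
    return C+d*(z-C[2])/d[2]
def proj(s,X):
    c=np.array(s["R"])@X+np.array(s["t"]); th=np.arctan2(np.hypot(c[0],c[1]),c[2]); ph=np.arctan2(c[1],c[0])
    return s["cx"]+s["fx"]*th*np.cos(ph), s["cy"]+s["fy"]*th*np.sin(ph)
E
python3 - <<'E'
from h import *
import pickle,cv2
d=pickle.load(open("d.pkl","rb"))
k=.64
for n,l in (("scene",[(407,343,.07,"cart"),(318,357,.065,"port")]),("side",[(440,305,.07,"cart"),(402,360,.065,"port"),(427,262,.04,"beaker"),(381,275,.03,"vial"),(365,225,.06,"flask"),(312,320,.03,"box")])):
    for u,v,z,m in l: print(n,m,np.round(plane(d[n],u*k,v*k,z),3))
s=vision.snapshot("wrist");print(s["fx"],s["cx"],s["cy"]);R=np.array(s["R"]);print("cam",-R.T@s["t"],"\n",R)
cv2.imwrite("pics/w0.png",s["color"][:,:,::-1])
E
```

```text
scene cart [ 0.422 -0.04   0.07 ]
scene port [0.476 0.124 0.065]
side cart [ 0.424 -0.036  0.07 ]
side port [0.472 0.129 0.065]
side beaker [ 0.477 -0.226  0.04 ]
side vial [ 0.575 -0.169  0.03 ]
side flask [ 0.649 -0.329  0.06 ]
side box [0.681 0.015 0.03 ]
297.3186396354542 253.31372717364488 191.52638812970565
cam [ 0.26627678 -0.48684767  0.38368066] 
 [[ 3.56496321e-01 -9.34296570e-01 -5.41132541e-04]
 [-9.03910276e-01 -3.45048323e-01  2.52760494e-01]
 [-2.36339979e-01 -8.96190507e-02 -9.67528728e-01]]
```

```bash
python3 -m crank '[[0,[0.03,-0.035,0],[0,0,0]],[0,[0.03,-0.035,0],[0,0,0]],[0,[0.03,-0.035,0],[0,0,0]],[0,[0.03,-0.035,0],[0,0,0]],[0,[0.03,-0.035,0],[0,0,0]],[0,[0.03,-0.035,0],[0,0,0]],[0,[0.03,-0.035,0],[0,0,0]],[0,[0.03,-0.035,0],[0,0,0]]]'
python3 -m crank '[[0,[0.03,-0.035,0],[0,0,0]],[0,[0.03,-0.035,0],[0,0,0]],[0,[0.02,-0.02,0],[0,0,0]],[0,[0,0,0],[0,0,0]],[0,[0,0,0],[0,0,0]]]'
python3 - <<'E'
from h import *
import cv2,pickle
s=vision.snapshot("wrist");pickle.dump(s,open("w1.pkl","wb"))
print(robot.get_obs()["joint_positions"], proj(s,np.array([.423,-.038,.07])),proj(s,np.array([.474,.126,.065])))
cv2.imwrite("pics/w1.png",cv2.resize(s["color"][:,:,::-1],(800,600),interpolation=cv2.INTER_CUBIC))
E
```

```text
time: 0.95
tool_pos: [0.3206, -0.1648, 0.2053]
ee_rot: [3.141, -0.0, 0.364]
wrist_force: [0.5, -0.2, -0.2]
width: 0.0943
finger_force: 0.0
time: 1.45
tool_pos: [0.3629, -0.0538, 0.2052]
ee_rot: [3.141, 0.001, 0.367]
wrist_force: [0.3, -0.2, -0.8]
width: 0.0939
finger_force: 0.0
[-3.03016772e-01 -3.32773694e-01  1.74614374e+00 -7.64148434e-04
  1.72871799e+00  9.02823408e-01] (np.float64(259.37824552395733), np.float64(127.98702500168812)) (np.float64(138.34993134565138), np.float64(38.66251631635237))
```

View pics/w1.png

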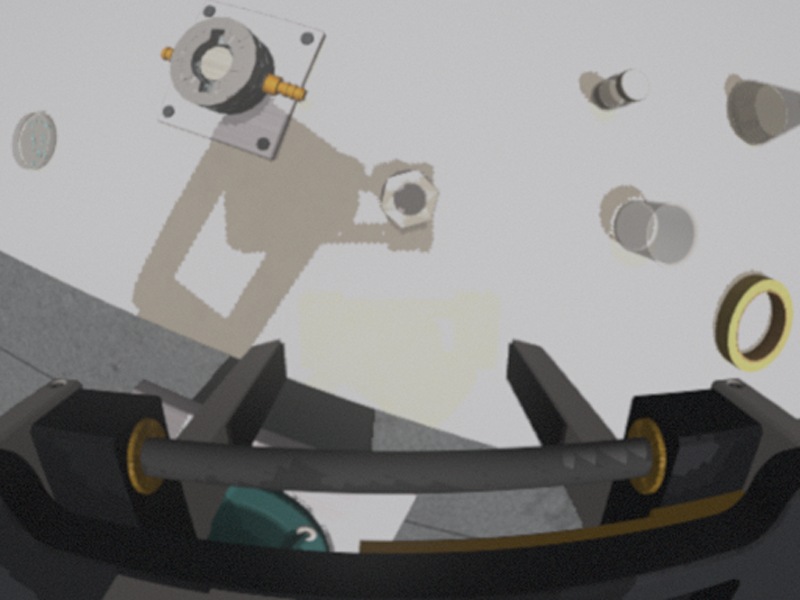

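The wrist view shows the hexagon head at (408,197), the collar at (218,63) with slots at about (225,35) and (208,85), the beaker at (650,228) and the vial at (620,88). I'll zoom in on these.

Run:
```python
from h import *
import cv2,pickle
d=pickle.load(open("d.pkl","rb"));w=pickle.load(open("w1.pkl","rb"))
def crop(s,u,v,r): 
    im=s["color"][max(0,v-r):v+r,u-r:u+r,::-1]; return cv2.resize(im,(400,300) if 0 else (390,290),interpolation=cv2.INTER_CUBIC) if 0 else cv2.resize(im,(295,295),interpolation=cv2.INTER_CUBIC)
a=np.hstack([crop(w,261,126,25),crop(w,139,40,40)]);b=np.hstack([crop(d["scene"],260,225,16),crop(d["side"],281,203,18)])
cv2.imwrite("pics/c1.png",np.vstack([a,b]))
```

```text
(no output)
```

View pics/c1.png

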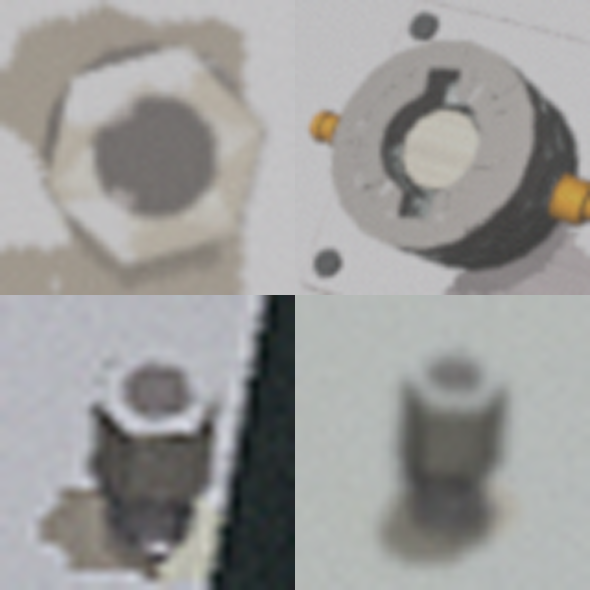

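```bash
python3 -m crank '[[0,[-0.03,0,0.03],[0,0,0]],[0,[-0.03,0,0.03],[0,0,0]],[0,[-0.03,0,0.03],[0,0,0]],[0,[0,0,0.02],[0,0,0]],[0,[0,0,0],[0,0,0]],[0,[0,0,0],[0,0,0]]]'
python3 - <<'E'
from h import *
import cv2,pickle
s=vision.snapshot("wrist");pickle.dump(s,open("w2.pkl","wb"))
u,v=map(int,proj(s,np.array([.423,-.038,.035]))); print(u,v)
u0,v0=u-40,max(v-30,0)
cv2.imwrite("pics/w2.png",cv2.resize(s["color"][v0:v0+60,u0:u0+80,::-1],(800,600),interpolation=cv2.INTER_CUBIC));print(u0,v0)
E
```

```text
time: 2.1
tool_pos: [0.279, -0.087, 0.096]
ee_rot: [3.141, -0.0, 0.362]
wrist_force: [0.2, -0.1, 0.3]
width: 0.0939
finger_force: 0.0
259 23
219 0
```

View pics/w2.png

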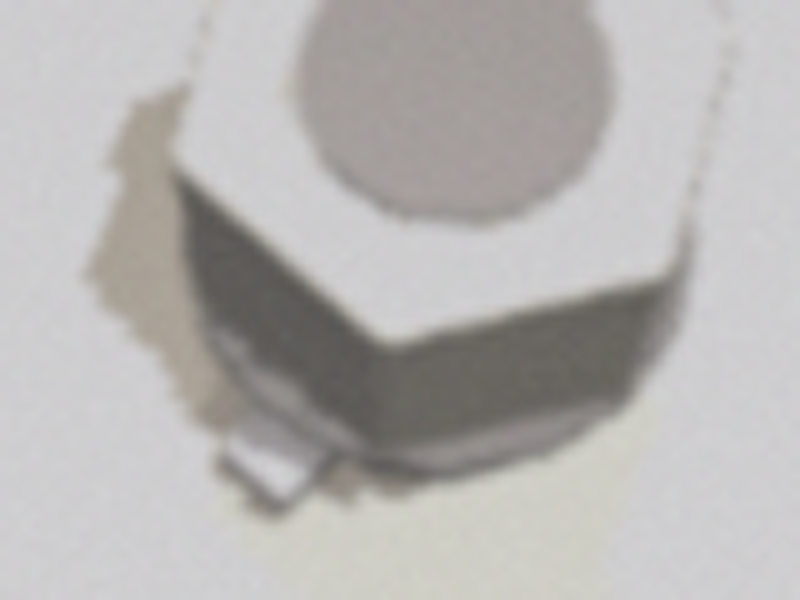

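The close-up shows the lug at (270,465) on the lower-left flat, and head top corners at (175,165), (385,345) and (670,280). So the lugs lie along the normal of that lower-left flat.

Run:
```python
from h import *
import pickle
s=pickle.load(open("w2.pkl","rb"));w=pickle.load(open("w1.pkl","rb"))
P=[plane(s,219+a/10,b/10,.07,True)[:2] for a,b in((175,165),(385,345),(670,280))]
L=plane(s,219+27.0,46.5,.011,True)[:2];print("corners",np.round(P,4),"lug",L)
for a,b in((0,1),(1,2)):
    e=P[b]-P[a];n=np.array([e[1],-e[0]])/np.linalg.norm(e); n=n if n[0]>0 else -n
    print(np.linalg.norm(e),"normal in",np.degrees(np.arctan2(n[1],n[0])),"c",(P[a]+P[b])/2+.018*n)
n1=P[1]-P[0]
for q in [((140.2,19.5),(130.2,56.9))]:
    A,B=[plane(w,*p,.065,True) for p in q];print("slots",A,B,(A+B)/2,np.degrees(np.arctan2(*(A-B)[1::-1])),np.linalg.norm(A-B))
```

```text
corners [[ 0.4117 -0.0245]
 [ 0.404  -0.0429]
 [ 0.4159 -0.0594]] lug [ 0.40551481 -0.03254526]
0.019963147809185164 normal in -22.834508934725257 c [ 0.42442756 -0.04072621]
0.020354400255108894 normal in 35.967795823320984 c [ 0.4245103  -0.04060519]
slots [0.49631731 0.13322249 0.065     ] [0.45134814 0.12749597 0.065     ] [0.47383273 0.13035923 0.065     ] 7.257162461573593 0.045332325163560436
```

```bash
python3 -m crank '[[0,[0,0,-0.02],[0,0,-7.6]],[0,[0,0,-0.02],[0,0,-7.6]],[0,[0,0,0],[0,0,-7.6]],[0,[0,0,0],[0,0,-7.6]],[0,[0,0,0],[0,0,-7.6]],[0,[0,0,0],[0,0,-7.8]],[0,[0,0,0],[0,0,0]],[0,[0,0,0],[0,0,0]]]'
cat >> h.py <<'E'
def to(x,y,z,yaw=None):
    o=robot.get_obs();p=np.array(o["tool_pos"]);w=o["ee_rot"][2]
    d=np.array([x,y,z])-p;c,s=np.cos(w),np.sin(w)
    print("pos",np.round(p,4),"yaw",np.round(np.degrees(w),2),"shift mm",np.round([1e3*(c*d[0]+s*d[1]),1e3*(s*d[0]-c*d[1]),-1e3*d[2]],1),"turn z",None if yaw is None else round(np.degrees(w)-yaw,2), "F",np.round(o["wrist_force"],1),"T",np.round(o["wrist_torque"],2),"rp",np.round(o["ee_rot"][:2],4))
E
python3 -c "
from h import *
to(.4245,-.0407,.041,66.6)"
```

```text
time: 2.95
tool_pos: [0.2799, -0.0865, 0.1367]
ee_rot: [3.14, 0.0, 1.162]
wrist_force: [-0.3, 0.4, -1.1]
width: 0.0937
finger_force: 0.0
pos [ 0.2799 -0.0865  0.1367] yaw 66.56 shift mm [ 99.5 114.4  95.7] turn z -0.04 F [-0.3  0.4 -1.1] T [ 0.   -0.08  0.01] rp [3.1396e+00 3.0000e-04]
```

```bash
python3 -m crank '[[0,[0.025,0.029,0],[0,0,0]],[0,[0.025,0.029,0],[0,0,0]],[0,[0.025,0.028,0],[0,0,0]],[0,[0.0245,0.0284,0],[0,0,0]],[0,[0,0,0],[0,0,0]],[0,[0,0,0.03],[0,0,0]],[0,[0,0,0.03],[0,0,0]],[0,[0,0,0.02],[0,0,0]]]'
python3 -m crank '[[0,[0,0,0.0155],[0,0,0]],[0,[0,0,0],[0,0,0]],[0,[0,0,0],[0,0,0]]]'
python3 -c "
from h import *
to(.4245,-.0407,.041,66.6)"
```

```text
time: 3.75
tool_pos: [0.4222, -0.04, 0.0539]
ee_rot: [-3.139, 0.001, 1.162]
wrist_force: [0.0, -0.5, -0.6]
width: 0.0936
finger_force: 0.0
time: 4.05
tool_pos: [0.4234, -0.0402, 0.0405]
ee_rot: [3.141, 0.0, 1.163]
wrist_force: [-0.3, -0.7, -0.5]
width: 0.094
finger_force: 0.0
pos [ 0.4234 -0.0402  0.0405] yaw 66.64 shift mm [ 0.   1.2 -0.5] turn z 0.04 F [-0.3 -0.7 -0.5] T [-0.07 -0.05  0.  ] rp [3.1413e+00 2.0000e-04]
```

```bash
python3 -m crank '[[1,[0,0.001,0],[0,0,0]],[1,[0,0,0],[0,0,0]],[1,[0,0,0],[0,0,0]],[1,[0,0,0],[0,0,0]],[1,[0,0,0],[0,0,0]],[1,[0,0,0],[0,0,0]],[1,[0,0,0],[0,0,0]],[1,[0,0,0],[0,0,0]]]'
python3 -c "
from h import *
to(.4245,-.0407,.041,66.6)"
```

```text
time: 4.85
tool_pos: [0.4243, -0.0403, 0.0399]
ee_rot: [-3.141, 0.0, 1.164]
wrist_force: [1.2, 1.0, -0.2]
width: 0.0358
finger_force: 29.9
pos [ 0.4243 -0.0403  0.0399] yaw 66.7 shift mm [-0.3  0.3 -1.1] turn z 0.1 F [ 1.2  1.  -0.2] T [-0.   -0.07 -0.02] rp [-3.1413e+00  1.0000e-04]
```

```bash
python3 -m crank '[[1,[0,0,-0.01],[0,0,0]],[1,[0,0,-0.03],[0,0,0]],[1,[0,0,-0.03],[0,0,0]],[1,[0,0,0],[0,0,-7.7]],[1,[0,0,0],[0,0,-7.7]],[1,[0,0,0],[0,0,-7.7]],[1,[0,0,0],[0,0,-7.6]],[1,[0,0,0],[0,0,0]]]'
python3 -m crank '[[1,[0.03,0.018,0],[0,0,0]],[1,[0.03,0.018,0],[0,0,0]],[1,[0,0,0],[0,0,0]],[1,[0,0,0],[0,0,0]],[1,[0,0,0],[0,0,0]]]'
python3 - <<'E'
from h import *
import cv2,pickle
to(.474,.129,.13,97.3)
s=vision.snapshot("wrist");pickle.dump(s,open("w3.pkl","wb"))
u,v=map(int,proj(s,np.array([.474,.129,.065]))); print(u,v)
u0,v0=u-60,max(v-45,0);print(u0,v0)
cv2.imwrite("pics/w3.png",cv2.resize(s["color"][v0:v0+90,u0:u0+120,::-1],(800,600),interpolation=cv2.INTER_CUBIC))
E
```

```text
time: 5.65
tool_pos: [0.4244, -0.0404, 0.1104]
ee_rot: [3.141, 0.0, 1.7]
wrist_force: [0.4, 0.1, -1.6]
width: 0.0361
finger_force: 29.9
time: 6.15
tool_pos: [0.4521, 0.0231, 0.1099]
ee_rot: [-3.141, 0.001, 1.698]
wrist_force: [-0.3, 0.2, -1.7]
width: 0.0364
finger_force: 29.9
pos [0.4521 0.0231 0.1099] yaw 97.31 shift mm [102.2  35.2 -20.1] turn z 0.01 F [-0.3  0.2 -1.7] T [-0.01 -0.07 -0.04] rp [-3.1411e+00  6.0000e-04]
298 78
238 33
```

View pics/w3.png

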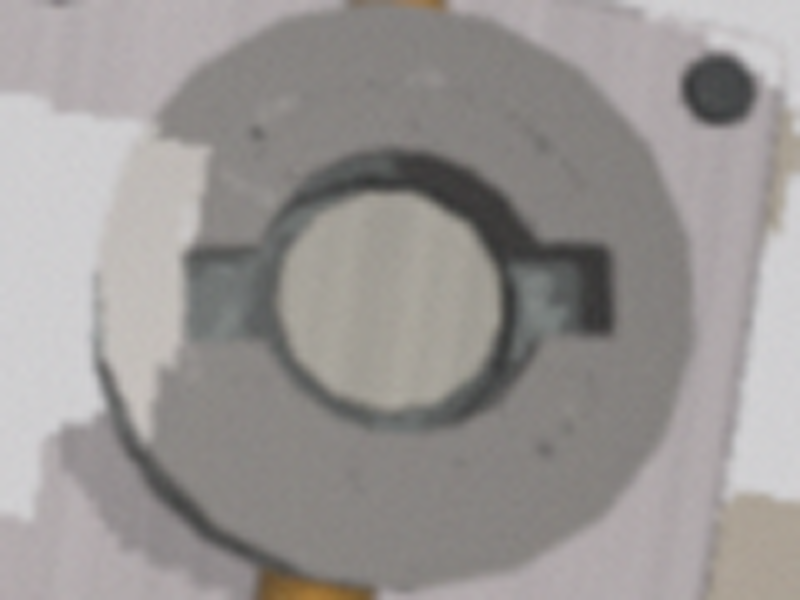

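The close-up shows the slot ends at (187,248)-(187,338) on the left and (612,247)-(612,333) on the right. The collar rim spans x 98–693, y 5–590.

Run:
```python
from h import *
import pickle
s=pickle.load(open("w3.pkl","rb"));k=120/800
f=lambda a,b:plane(s,238+a*k,33+b*k,.065,True)[:2]
A=f(187,293);B=f(612,290);print(A,B,(A+B)/2,np.degrees(np.arctan2(*(B-A)[::-1])),np.linalg.norm(A-B))
for p in ((187,248),(612,247),(187,338),(612,333)): print(f(*p))
T,Bo,L,R=f(395,5),f(400,590),f(98,297),f(693,297);print(T,Bo,L,R,(T+Bo)/2,(L+R)/2)
```

```text
[0.45000117 0.12646842] [0.49782943 0.1348441 ] [0.4739153  0.13065626] 9.932918295280805 0.048556096172039535
[0.44934325 0.13161708]
[0.49719623 0.13987742]
[0.45065853 0.12134998]
[0.49847765 0.1298427 ]
[0.46898134 0.16399054] [0.47823053 0.09641574] [0.44024458 0.12470281] [0.50748878 0.13593951] [0.47360594 0.13020314] [0.47386668 0.13032116]
```

```bash
python3 -m crank '[[1,[0,0,-0.015],[0,0,-2.6]],[1,[0,0,-0.005],[0,0,0]],[1,[0,0,0],[0,0,0]],[1,[0,0,0],[0,0,0]]]'
python3 -c "
from h import *
to(.4739,.1304,.120,99.9)"
```

```text
time: 6.6
tool_pos: [0.4522, 0.0233, 0.1298]
ee_rot: [-3.142, 0.0, 1.744]
wrist_force: [0.6, 0.5, -1.4]
width: 0.0361
finger_force: 29.9
pos [0.4522 0.0233 0.1298] yaw 99.91 shift mm [101.7  39.8   9.8] turn z 0.01 F [ 0.6  0.5 -1.4] T [-0.04 -0.05 -0.02] rp [-3.1416e+00  2.0000e-04]
```

```bash
python3 -m crank '[[1,[0.03,0.012,0],[0,0,0]],[1,[0.03,0.012,0],[0,0,0]],[1,[0.03,0.011,0],[0,0,0]],[1,[0.0117,0.0048,0],[0,0,0]],[1,[0,0,0],[0,0,0]],[1,[0,0,0],[0,0,0]],[1,[0,0,0.012],[0,0,0]],[1,[0,0,0],[0,0,0]]]'
python3 - <<'E'
from h import *
import cv2
to(.4739,.1304,.1,99.9)
s=vision.snapshot("wrist");u,v=map(int,proj(s,np.array([.474,.13,.07])));u0,v0=u-60,max(0,min(v-45,294));print(u0,v0)
cv2.imwrite("pics/w4.png",cv2.resize(s["color"][v0:v0+90,u0:u0+120,::-1],(800,600),interpolation=cv2.INTER_CUBIC))
E
```

```text
time: 7.4
tool_pos: [0.4725, 0.1295, 0.1157]
ee_rot: [-3.138, 0.0, 1.744]
wrist_force: [-0.2, -0.5, -1.8]
width: 0.0361
finger_force: 29.9
pos [0.4725 0.1295 0.1157] yaw 99.91 shift mm [ 0.6  1.5 15.7] turn z 0.01 F [-0.2 -0.5 -1.8] T [-0.05  0.02  0.01] rp [-3.1376e+00  4.0000e-04]
193 163
```

View pics/w4.png

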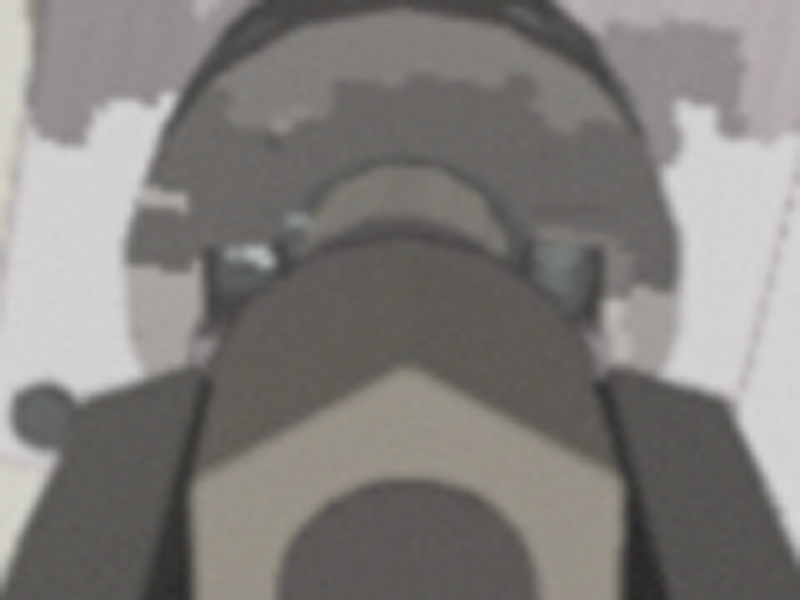

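The cartridge hangs over the collar with its lugs in line with the slots: slot ends at about x=205 and 600, head apex at x=405. I'll let it settle and lower it gently.

```bash
python3 -m crank '[[1,[0.0005,0.0005,0.004],[0,0,0]],[1,[0,0,0.004],[0,0,0]],[1,[0,0,0.004],[0,0,0]],[1,[0,0,0.003],[0,0,0]],[1,[0,0,0],[0,0,0]],[1,[0,0,0],[0,0,0]]]'
python3 -c "
from h import *
to(.4739,.1304,.1,99.9)"
```

```text
time: 8.05
tool_pos: [0.4743, 0.1314, 0.1029]
ee_rot: [-3.142, 0.0, 1.745]
wrist_force: [-0.1, -1.2, -1.6]
width: 0.0359
finger_force: 29.9
pos [0.4743 0.1314 0.1029] yaw 100.01 shift mm [-0.9 -0.6  2.9] turn z 0.11 F [-0.1 -1.2 -1.6] T [-0.03 -0.11 -0.01] rp [-3.1415e+00  1.0000e-04]
```

```bash
for i in 1; do python3 -m crank '[[1,[0,0,0.002],[0,0,0]],[1,[0,0,0.002],[0,0,0]],[1,[0,0,0],[0,0,0]],[1,[0,0,0],[0,0,0]]]'; done
python3 -c "
from h import *
to(.4739,.1304,.1,99.9)"
python3 -m crank '[[1,[0,0,0.001],[0,0,0]],[1,[0,0,0.001],[0,0,0]],[1,[0,0,0],[0,0,0]],[1,[0,0,0],[0,0,0]]]'
python3 -c "
from h import *
to(.4739,.1304,.1,99.9)"
```

```text
time: 8.45
tool_pos: [0.4742, 0.1314, 0.0987]
ee_rot: [-3.141, 0.0, 1.745]
wrist_force: [-0.7, -0.2, -2.4]
width: 0.0363
finger_force: 29.9
pos [0.4742 0.1314 0.0987] yaw 100.0 shift mm [-0.9 -0.5 -1.3] turn z 0.1 F [-0.7 -0.2 -2.4] T [-0.06 -0.   -0.01] rp [-3.1412e+00  1.0000e-04]
time: 8.85
tool_pos: [0.4742, 0.1314, 0.0968]
ee_rot: [-3.141, 0.0, 1.745]
wrist_force: [-0.9, 0.2, -1.6]
width: 0.0359
finger_force: 29.9
pos [0.4742 0.1314 0.0968] yaw 100.0 shift mm [-0.9 -0.4 -3.2] turn z 0.1 F [-0.9  0.2 -1.6] T [-0.05  0.1  -0.02] rp [-3.1412e+00  1.0000e-04]
```

```bash
python3 -m crank '[[1,[0,0,0.001],[0,0,0]],[1,[0,0,0],[0,0,0]],[1,[0,0,0],[0,0,0]]]'
python3 -m crank '[[1,[0,0,0.001],[0,0,0]],[1,[0,0,0],[0,0,0]],[1,[0,0,0],[0,0,0]]]'
python3 -c "
from h import *
to(.4739,.1304,.1,99.9)"
```

```text
time: 9.15
tool_pos: [0.4741, 0.1314, 0.0958]
ee_rot: [-3.141, 0.0, 1.745]
wrist_force: [-1.5, -0.5, -0.1]
width: 0.0358
finger_force: 29.9
time: 9.45
tool_pos: [0.4741, 0.1314, 0.0949]
ee_rot: [-3.141, 0.0, 1.745]
wrist_force: [-2.7, -0.9, 0.2]
width: 0.0358
finger_force: 29.9
pos [0.4741 0.1314 0.0949] yaw 100.0 shift mm [-0.9 -0.4 -5.1] turn z 0.1 F [-2.7 -0.9  0.2] T [-0.15  0.4   0.01] rp [-3.1411e+00  1.0000e-04]
```

```bash
python3 -m crank '[[1,[0,0,0.001],[0,0,0]],[1,[0,0,0],[0,0,0]],[1,[0,0,0],[0,0,0]]]'
python3 -c "
from h import *
to(.4739,.1304,.1,99.9)"
```

```text
time: 9.75
tool_pos: [0.4742, 0.1314, 0.0942]
ee_rot: [-3.141, 0.0, 1.745]
wrist_force: [-3.8, -0.6, 2.7]
width: 0.0357
finger_force: 29.9
pos [0.4742 0.1314 0.0942] yaw 100.0 shift mm [-0.9 -0.4 -5.8] turn z 0.1 F [-3.8 -0.6  2.7] T [-0.23  0.71 -0.  ] rp [-3.1413e+00  1.0000e-04]
```

The x force is −3.8 N, so the cartridge sits slightly too far in +x. I'll ease it back.

```bash
python3 -m crank '[[1,[0,-0.0008,0],[0,0,0]],[1,[0,0,0],[0,0,0]],[1,[0,0,0],[0,0,0]]]'
python3 -c "
from h import *
to(.4739,.1304,.1,99.9)"
python3 -m crank '[[1,[0,-0.0003,0.001],[0,0,0]],[1,[0,0,0],[0,0,0]],[1,[0,0,0],[0,0,0]]]'
python3 -c "
from h import *
to(.4739,.1304,.1,99.9)"
```

```text
time: 10.05
tool_pos: [0.474, 0.1313, 0.0942]
ee_rot: [3.14, 0.0, 1.745]
wrist_force: [-1.0, 0.1, 2.4]
width: 0.036
finger_force: 29.9
pos [0.474  0.1313 0.0942] yaw 100.0 shift mm [-0.9 -0.3 -5.8] turn z 0.1 F [-1.   0.1  2.4] T [-0.08  0.22 -0.03] rp [3.1404e+00 1.0000e-04]
time: 10.35
tool_pos: [0.4739, 0.1313, 0.0933]
ee_rot: [3.14, 0.0, 1.745]
wrist_force: [-0.4, 1.0, 2.4]
width: 0.0359
finger_force: 29.9
pos [0.4739 0.1313 0.0933] yaw 100.0 shift mm [-0.9 -0.2 -6.7] turn z 0.1 F [-0.4  1.   2.4] T [-0.06 -0.02  0.02] rp [3.1398e+00 1.0000e-04]
```

```bash
python3 -m crank '[[1,[0,0,0.001],[0,0,0]],[1,[0,0,0.001],[0,0,0]],[1,[0,0,0.001],[0,0,0]],[1,[0,0,0],[0,0,0]]]'
python3 -c "
from h import *
to(.4739,.1304,.1,99.9)"
python3 -m crank '[[1,[0,0,0.001],[0,0,0]],[1,[0,0,0.001],[0,0,0]],[1,[0,0,0.001],[0,0,0]],[1,[0,0,0],[0,0,0]]]'
python3 -c "
from h import *
to(.4739,.1304,.1,99.9)"
```

```text
time: 10.75
tool_pos: [0.4739, 0.1313, 0.0904]
ee_rot: [3.14, 0.0, 1.745]
wrist_force: [-0.3, -0.8, 4.0]
width: 0.0361
finger_force: 29.9
pos [0.4739 0.1313 0.0904] yaw 100.0 shift mm [-0.9 -0.2 -9.6] turn z 0.1 F [-0.3 -0.8  4. ] T [ 0.01 -0.3   0.03] rp [3.1398e+00 1.0000e-04]
time: 11.15
tool_pos: [0.4739, 0.1313, 0.0876]
ee_rot: [3.14, 0.0, 1.745]
wrist_force: [0.7, -0.2, 5.4]
width: 0.036
finger_force: 29.9
pos [0.4739 0.1313 0.0876] yaw 100.0 shift mm [ -0.9  -0.2 -12.4] turn z 0.1 F [ 0.7 -0.2  5.4] T [ 0.02 -0.21 -0.04] rp [3.1398e+00 1.0000e-04]
```

```bash
python3 -m crank '[[1,[0,0,0.001],[0,0,0]],[1,[0,0,0.001],[0,0,0]],[1,[0,0,0.001],[0,0,0]],[1,[0,0,0.001],[0,0,0]],[1,[0,0,0],[0,0,0]]]'
python3 -c "
from h import *
to(.4739,.1304,.1,99.9)"
python3 -m crank '[[1,[0,0,0.001],[0,0,0]],[1,[0,0,0],[0,0,0]],[1,[0,0,0],[0,0,0]]]'
python3 -c "
from h import *
to(.4739,.1304,.1,99.9)"
```

```text
time: 11.65
tool_pos: [0.4739, 0.1313, 0.0842]
ee_rot: [3.14, 0.0, 1.745]
wrist_force: [-0.8, 0.1, 7.9]
width: 0.036
finger_force: 29.9
pos [0.4739 0.1313 0.0842] yaw 100.0 shift mm [ -0.9  -0.2 -15.8] turn z 0.1 F [-0.8  0.1  7.9] T [-0.04 -0.01 -0.01] rp [3.1396e+00 1.0000e-04]
time: 11.95
tool_pos: [0.4739, 0.1313, 0.0834]
ee_rot: [3.14, 0.0, 1.745]
wrist_force: [-1.4, -0.6, 8.6]
width: 0.0359
finger_force: 29.9
pos [0.4739 0.1313 0.0834] yaw 100.0 shift mm [ -0.9  -0.2 -16.6] turn z 0.1 F [-1.4 -0.6  8.6] T [-0.05  0.14  0.03] rp [3.1396e+00 2.0000e-04]
```

```bash
python3 -m crank '[[1,[0,0,0.0007],[0,0,0]],[1,[0,0,0],[0,0,0]],[1,[0,0,0],[0,0,3]],[1,[0,0,0],[0,0,3]],[1,[0,0,0],[0,0,0]]]'
python3 -c "
from h import *
to(.4739,.1304,.1,99.9)"
```

```text
time: 12.45
tool_pos: [0.4737, 0.1316, 0.0825]
ee_rot: [3.14, -0.001, 1.64]
wrist_force: [-1.2, -0.2, 7.7]
width: 0.0357
finger_force: 29.9
pos [0.4737 0.1316 0.0825] yaw 93.96 shift mm [ -1.2   0.1 -17.5] turn z -5.94 F [-1.2 -0.2  7.7] T [ 0.05  0.17 -0.01] rp [ 3.14e+00 -6.00e-04]
```

```bash
python3 -m crank '[[1,[0,0,0],[0,0,4]],[1,[0,0,0],[0,0,4]],[1,[0,0,0],[0,0,0]]]'
python3 -c "
from h import *
to(.4739,.1304,.1,99.9)"
python3 -m crank '[[1,[0,0,0],[0,0,5]],[1,[0,0,0],[0,0,5]],[1,[0,0,0],[0,0,0]]]'
python3 -c "
from h import *
to(.4739,.1304,.1,99.9)"
```

```text
time: 12.75
tool_pos: [0.4737, 0.1316, 0.0824]
ee_rot: [3.14, -0.001, 1.5]
wrist_force: [-1.8, 0.1, 7.6]
width: 0.0361
finger_force: 29.9
pos [0.4737 0.1316 0.0824] yaw 85.95 shift mm [ -1.2   0.2 -17.6] turn z -13.95 F [-1.8  0.1  7.6] T [0.04 0.09 0.02] rp [ 3.1401e+00 -8.0000e-04]
time: 13.05
tool_pos: [0.4739, 0.1315, 0.0824]
ee_rot: [3.14, -0.001, 1.325]
wrist_force: [-0.6, 0.5, 7.9]
width: 0.0358
finger_force: 29.9
pos [0.4739 0.1315 0.0824] yaw 75.93 shift mm [ -1.1   0.3 -17.6] turn z -23.97 F [-0.6  0.5  7.9] T [ 0.08  0.09 -0.07] rp [ 3.14e+00 -1.10e-03]
```

```bash
python3 -m crank '[[1,[0,0,0],[0,0,5]],[1,[0,0,0],[0,0,5]],[1,[0,0,0],[0,0,5]],[1,[0,0,0],[0,0,5]],[1,[0,0,0],[0,0,0]]]'
python3 -c "
from h import *
to(.4739,.1304,.1,99.9)"
python3 -m crank '[[1,[0,0,0],[0,0,5]],[1,[0,0,0],[0,0,5]],[1,[0,0,0],[0,0,5]],[1,[0,0,0],[0,0,5]],[1,[0,0,0],[0,0,4]],[1,[0,0,0],[0,0,0]]]'
python3 -c "
from h import *
to(.4739,.1304,.1,99.9)"
```

```text
time: 13.55
tool_pos: [0.4739, 0.1314, 0.0824]
ee_rot: [3.14, -0.001, 0.976]
wrist_force: [-1.1, -0.1, 7.2]
width: 0.036
finger_force: 29.9
pos [0.4739 0.1314 0.0824] yaw 55.92 shift mm [ -0.8   0.6 -17.6] turn z -43.98 F [-1.1 -0.1  7.2] T [-0.01  0.14 -0.01] rp [ 3.1402e+00 -1.3000e-03]
time: 14.15
tool_pos: [0.4739, 0.1312, 0.0824]
ee_rot: [3.141, -0.001, 0.557]
wrist_force: [-1.0, -0.3, 8.0]
width: 0.0359
finger_force: 29.9
pos [0.4739 0.1312 0.0824] yaw 31.94 shift mm [ -0.4   0.7 -17.6] turn z -67.96 F [-1.  -0.3  8. ] T [-0.07  0.15 -0.02] rp [ 3.1405e+00 -1.4000e-03]
```

```bash
python3 -m crank '[[1,[0,0,0],[0,0,4]],[1,[0,0,0],[0,0,4]],[1,[0,0,0],[0,0,0]]]'
python3 -c "
from h import *
to(.4739,.1304,.1,99.9)"
python3 -m crank '[[1,[0,0,0],[0,0,1.5]],[1,[0,0,0],[0,0,0]],[1,[0,0,0],[0,0,0]]]'
python3 -c "
from h import *
to(.4739,.1304,.1,99.9)"
```

```text
time: 14.45
tool_pos: [0.4737, 0.1311, 0.0823]
ee_rot: [3.141, -0.001, 0.418]
wrist_force: [-1.6, -0.1, 7.0]
width: 0.0357
finger_force: 29.9
pos [0.4737 0.1311 0.0823] yaw 23.94 shift mm [ -0.1   0.7 -17.7] turn z -75.96 F [-1.6 -0.1  7. ] T [-0.12  0.21  0.  ] rp [ 3.1408e+00 -1.0000e-03]
time: 14.75
tool_pos: [0.4736, 0.1311, 0.0823]
ee_rot: [3.141, -0.001, 0.393]
wrist_force: [-1.5, -0.5, 7.6]
width: 0.0358
finger_force: 29.9
pos [0.4736 0.1311 0.0823] yaw 22.51 shift mm [  0.    0.8 -17.7] turn z -77.39 F [-1.5 -0.5  7.6] T [-0.14  0.26 -0.01] rp [ 3.1409e+00 -9.0000e-04]
```

```bash
python3 -m crank '[[1,[0,0,0],[0,0,1.5]],[1,[0,0,0],[0,0,0]],[1,[0,0,0],[0,0,0]]]'
python3 -c "
from h import *
to(.4739,.1304,.1,99.9)"
```

```text
time: 15.05
tool_pos: [0.4736, 0.1311, 0.0823]
ee_rot: [3.141, -0.001, 0.367]
wrist_force: [-1.9, 0.5, 7.8]
width: 0.0363
finger_force: 29.9
pos [0.4736 0.1311 0.0823] yaw 21.01 shift mm [  0.    0.8 -17.7] turn z -78.89 F [-1.9  0.5  7.8] T [-0.18  0.23 -0.01] rp [ 3.1409e+00 -9.0000e-04]
```

```bash
python3 -m crank '[[1,[0,0,0],[0,0,1]],[1,[0,0,0],[0,0,0]],[1,[0,0,0],[0,0,0]]]'
python3 -c "
from h import *
to(.4739,.1304,.1,99.9)"
```

```text
time: 15.35
tool_pos: [0.4736, 0.1311, 0.0823]
ee_rot: [3.141, -0.001, 0.349]
wrist_force: [-1.5, 0.2, 7.4]
width: 0.036
finger_force: 29.9
pos [0.4736 0.1311 0.0823] yaw 20.01 shift mm [  0.1   0.8 -17.7] turn z -79.89 F [-1.5  0.2  7.4] T [-0.16  0.3   0.05] rp [ 3.1409e+00 -8.0000e-04]
```

```bash
python3 -m crank '[[1,[0,0,0],[0,0,1]],[1,[0,0,0],[0,0,0]],[1,[0,0,0],[0,0,0]]]'
python3 -c "
from h import *
to(.4739,.1304,.1,99.9)"
```

```text
time: 15.65
tool_pos: [0.4734, 0.1311, 0.0823]
ee_rot: [3.141, -0.0, 0.332]
wrist_force: [-1.5, -0.3, 8.8]
width: 0.0363
finger_force: 29.9
pos [0.4734 0.1311 0.0823] yaw 19.03 shift mm [  0.3   0.8 -17.7] turn z -80.87 F [-1.5 -0.3  8.8] T [-0.13  0.33  0.2 ] rp [ 3.1409e+00 -3.0000e-04]
```

```bash
python3 -m crank '[[1,[0,0,0],[0,0,1]],[1,[0,0,0],[0,0,0]],[1,[0,0,0],[0,0,0]]]'
python3 -c "
from h import *
to(.4739,.1304,.1,99.9)"
```

```text
time: 15.95
tool_pos: [0.4731, 0.131, 0.0822]
ee_rot: [3.141, 0.0, 0.315]
wrist_force: [-2.3, -0.8, 8.5]
width: 0.0361
finger_force: 29.9
pos [0.4731 0.131  0.0822] yaw 18.04 shift mm [  0.6   0.8 -17.8] turn z -81.86 F [-2.3 -0.8  8.5] T [-0.21  0.53  0.22] rp [3.141e+00 3.000e-04]
```

Hard stop felt: Tz rose to 0.2 Nm at about 81°. I'll ease off half a degree, raise gently with the spring and watch the force.

```bash
python3 -m crank '[[1,[0,0,0],[0,0,-0.7]],[1,[0,0,-0.001],[0,0,0]],[1,[0,0,-0.001],[0,0,0]],[1,[0,0,0],[0,0,0]],[1,[0,0,0],[0,0,0]]]'
python3 -c "
from h import *
to(.4739,.1304,.1,99.9)"
python3 -m crank '[[1,[0,0,-0.001],[0,0,0]],[1,[0,0,-0.0005],[0,0,0]],[1,[0,0,0],[0,0,0]],[1,[0,0,0],[0,0,0]]]'
python3 -c "
from h import *
to(.4739,.1304,.1,99.9)"
```

```text
time: 16.45
tool_pos: [0.4732, 0.131, 0.0838]
ee_rot: [3.141, 0.0, 0.327]
wrist_force: [-0.4, -1.0, 6.0]
width: 0.036
finger_force: 29.9
pos [0.4732 0.131  0.0838] yaw 18.71 shift mm [  0.4   0.8 -16.2] turn z -81.19 F [-0.4 -1.   6. ] T [-0.13  0.26  0.05] rp [3.1411 0.    ]
time: 16.85
tool_pos: [0.4732, 0.131, 0.0851]
ee_rot: [3.141, 0.0, 0.327]
wrist_force: [-0.8, -0.6, 6.4]
width: 0.0358
finger_force: 29.9
pos [0.4732 0.131  0.0851] yaw 18.71 shift mm [  0.5   0.8 -14.9] turn z -81.19 F [-0.8 -0.6  6.4] T [-0.19  0.16  0.07] rp [3.1411e+00 2.0000e-04]
```

```bash
python3 -m crank '[[1,[0,0,-0.001],[0,0,0]],[1,[0,0,0],[0,0,0]],[1,[0,0,0],[0,0,0]]]'
python3 -m crank '[[1,[0,0,-0.0007],[0,0,0]],[1,[0,0,0],[0,0,0]],[1,[0,0,0],[0,0,0]]]'
python3 -c "
from h import *
to(.4739,.1304,.1,99.9)"
```

```text
time: 17.15
tool_pos: [0.4732, 0.131, 0.086]
ee_rot: [3.141, 0.0, 0.326]
wrist_force: [-1.2, -0.4, 4.5]
width: 0.0357
finger_force: 29.9
time: 17.45
tool_pos: [0.4732, 0.1311, 0.0865]
ee_rot: [3.141, 0.0, 0.326]
wrist_force: [-0.4, 0.1, 5.1]
width: 0.0359
finger_force: 29.9
pos [0.4732 0.1311 0.0865] yaw 18.7 shift mm [  0.4   0.9 -13.5] turn z -81.2 F [-0.4  0.1  5.1] T [-0.25  0.17  0.04] rp [3.1413e+00 2.0000e-04]
```

```bash
python3 -m crank '[[1,[0,0,-0.0005],[0,0,0]],[1,[0,0,0],[0,0,0]],[0.4,[0,0,0],[0,0,0]],[0.2,[0,0,0],[0,0,0]],[0.1,[0,0,0],[0,0,0]],[0,[0,0,0],[0,0,0]],[0,[0,0,0],[0,0,0]],[0,[0,0,0],[0,0,0]]]'
python3 -m crank '[[0,[0,0,-0.01],[0,0,0]],[0,[0,0,-0.02],[0,0,0]],[0,[0,0,-0.03],[0,0,0]],[0,[0,0,-0.03],[0,0,0]],[0,[-0.04,0,0],[0,0,0]],[0,[-0.04,0,0],[0,0,0]],[0,[0,0,0],[0,0,0]],[0,[0,0,0],[0,0,0]]]'
python3 - <<'E'
from h import *
import cv2
to(.4739,.1304,.1,99.9)
s=vision.snapshot("wrist");u,v=map(int,proj(s,np.array([.474,.13,.1])));u0,v0=u-60,max(0,min(v-45,294));print(u0,v0)
cv2.imwrite("pics/w5.png",cv2.resize(s["color"][v0:v0+90,u0:u0+120,::-1],(800,600),interpolation=cv2.INTER_CUBIC))
import pickle;pickle.dump(s,open("w5.pkl","wb"))
c=s["z_map"];R=np.array(s["R"]);C=-R.T@s["t"]
for (a,b) in [(u,v),(u-14,v),(u+14,v),(u,v+14),(u,v-14)]:
    x=np.array([(a-s["cx"])/s["fx"],(b-s["cy"])/s["fy"]]);r=np.hypot(*x);d=np.array([*(x/r*np.sin(r)),np.cos(r)]);d/=d[2]
    print(a,b,np.round(C+R.T@d*c[b,a],4))
E
```

```text
time: 18.25
tool_pos: [0.4732, 0.1312, 0.0869]
ee_rot: [3.142, 0.0, 0.326]
wrist_force: [0.1, 0.1, -0.6]
width: 0.0806
finger_force: 0.0
time: 19.05
tool_pos: [0.3976, 0.1056, 0.178]
ee_rot: [3.141, -0.003, 0.326]
wrist_force: [0.3, 0.5, -0.2]
width: 0.094
finger_force: 0.0
pos [0.3976 0.1056 0.178 ] yaw 18.69 shift mm [80.2  0.9 78. ] turn z -81.21 F [ 0.3  0.5 -0.2] T [ 0.    0.01 -0.  ] rp [ 3.141e+00 -2.800e-03]
194 64
254 109 [0.4741 0.1306 0.1168]
240 109 [0.4706 0.1411 0.1188]
268 109 [0.4778 0.12   0.117 ]
254 123 [0.4634 0.1269 0.1161]
254 95 [0.4849 0.1342 0.1161]
```

View pics/w5.png

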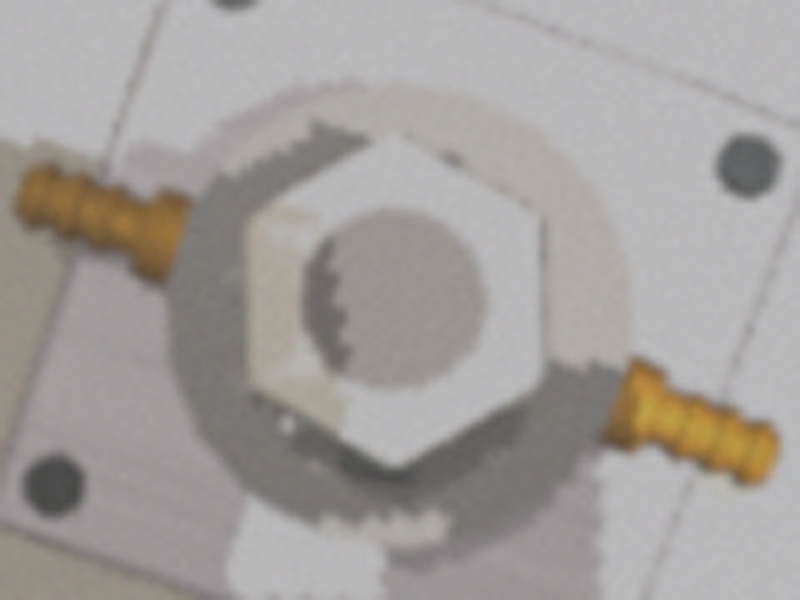

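The head is seated upright in the collar, with flats at x=248 and 543, matching the final turned angle. I'll check its height relative to the collar.

Run:
```python
from h import *
import pickle
s=pickle.load(open("w5.pkl","rb"));R=np.array(s["R"]);C=-R.T@s["t"]
v,u=np.mgrid[0:384,0:512];x=(u-s["cx"])/s["fx"];y=(v-s["cy"])/s["fy"];r=np.hypot(x,y)+1e-9
d=np.stack([x/r*np.tan(r),y/r*np.tan(r),np.ones_like(r)],-1)
P=C+(d*s["z_map"][...,None])@R
q=np.hypot(P[...,0]-.4737,P[...,1]-.1305);ok=s["z_map"]>0
for n,m in (("head",(q<.017)&(q>.012)&(P[...,2]>.1)),("collar",(q>.025)&(q<.032)&(abs(P[...,2]-.065)<.008)),("plate",(q>.045)&(q<.056)&(P[...,2]<.03)&(P[...,2]>.005)),("bench",(q>.09)&(q<.13)&(abs(P[...,2])<.008))):
    m&=ok;print(n,m.sum(),np.median(P[...,2][m]),P[...,2][m].mean())
```

```text
head 690 0.11695275346377833 0.11701250451128317
collar 1280 0.06496995869477912 0.06495870687898438
plate 2460 0.012041053420271813 0.012878452213937568
bench 17054 -7.917031055765245e-06 2.873766629964859e-08
```

```bash
python3 -c "
from bench import robot
print(robot.close_job())"
```

```text
the job is handed in; nothing more can be done
None
```

The cartridge is fitted and looks locked: twisted about 80° clockwise to the stop, and lifted by the spring to its locked height (head top 117 mm above the bench). I then let go, backed the arm clear and handed the job in at about 19 s on the robot's clock, without touching anything else on the bench.

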